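# Dry layout of a harbour scene before gluing

### The job

Lay out the harbour scene for a dry fit: set the hull on the middle of the grey sea base, lengthwise with its bow towards the white foam end, and put the white deckhouse squarely on the dark rectangle on the hull's deck. Stand the lighthouse midway between the two breakwater blocks, and lay the reddish cedar mast blank on the desk behind the sea base (the side away from the robot), parallel to it, level with its middle and leaving a gap of about 25 mm. Leave the pale stick and the brass wheel where they are.

Things in the scene. Friction and masses are not known exactly. Their poses are not given: they have to be found in the camera images.
- sea_base: sea base, a target: a grey slab of hardened clay with blue wave strokes and a white foam band across one end, 70 mm (own x) by 130 mm (own y) by 14 mm high, flat on top. Fixed to the desk. Origin at the centre of its underside, at desk level; +y points along its length to the white foam end (to the robot's left, within 20 degrees), +x across it, away from the robot: the 'behind' side
- breakwater: breakwater, a target: one fixed body made of two separate low sand-coloured blocks, each 40 by 40 by 14 mm, one with a red and one with a green light (8 mm high) on it. Block centres are at own y = +70 mm (red) and -70 mm (green), so bare desk 100 mm long lies between them. Origin on the desk surface at the middle of that gap
- hull: model ship's hull, loose: red bottom, black sides, light wooden deck; 34 mm wide (own x), 90 mm long (own y), 24 mm high, flat bottom and flat deck, parallel sides from the stern (y = -45 mm) to y = +15 mm, then tapering to the pointed bow at y = +45 mm. A dark brown rectangle 24 by 30 mm painted on the deck near the stern, centred at x = 0, y = -22 mm, z = 24 mm, marks the deckhouse's place. Origin at the centre of its underside; +y to the bow, z up. 50 to 85 g
- deckhouse: deckhouse, loose: small white box with black windows and a flat blue roof, 20 mm (own x) by 26 mm (own y) by 22 mm high. Origin at the centre of its underside, y along its longer side, z up. 12 to 21 g
- lighthouse: model lighthouse, loose: white round tower with two red bands on a dark round foot, 64 mm high in all; foot 42 mm in diameter and 10 mm high, tower 28 mm in diameter from 10 to 50 mm up, then a narrower lantern (18 mm) with a red cap (23 mm). Origin at the centre of its underside, z up. 40 to 70 g
- cedar_mast: cedar mast blank, loose: reddish-brown square stick lying on the desk, 12 mm (own x) by 120 mm (own y) by 12 mm high. Origin at the centre of its underside, y along the stick. 11 to 20 g
- pale_stick: bystander, not to be disturbed: a stick of the same size as the mast blank but of pale cream wood, loose. Origin at the centre of its underside, y along the stick
- brass_wheel: bystander, not to be disturbed: brass miniature ship's wheel lying flat, 70 mm across the spokes, 9 mm high, loose. Origin at the centre of its underside
Mind the look-alikes: they are no part of the job. Of the things like the cedar_mast, leave any that is green; of the rest the smaller one is meant.

How it is judged:
By the outcome, as a careful person would: the job done as asked, in the order asked, and still so for the second after the job is handed in, with the robot touching nothing.
It also fails if it takes over 112 s, if anything falls off the work surface, if the arm or the gripper's body presses on something with over 40 N, if the wrist force passes 120 N, or if a joint passes its speed limit or range.

### The arm

A 7-joint arm with a two-finger parallel gripper is mounted at the origin on the work surface. World frame = base frame: x ahead of the robot, y to its left, z up, the work surface at z = 0. Lengths are in m, angles in degrees, forces in N, time in s.
With the tool pointing down it reaches from about 0.425 to 0.825 m from the base axis. Payload 3.6 kg.
Tool frame: the origin (TCP) lies midway between the tips of the shut fingers; the grasp point (between the pads) lies 19 mm behind it; z points along the fingers, x is the direction in which the jaws open and shut, and the axes are right-handed (so a half turn about z gives the same grasp; the last joint's range is limited). The gripper opens to 93 mm and grips with 3 to 60 N. Pads are 15 mm wide; open, the fingers measure 128 mm over their backs; the gripper's body (75 mm by 188 mm) begins 65 mm behind the grasp point.
Start: joints at [-74.456, 35.231, -0.722, 81.555, 0.464, 63.22, -2.315], TCP at [0.191, 0.621, 0.219] pointing down, gripper open.
Joint ranges: [-178.69, 178.69], [-17.37, 117.87], [-77.05, 75.6], [15.02, 138.74], [-78.02, 258.01], [0.78, 113.62], [-162.83, 162.83]. Speed limits (degrees/s): [159.86, 159.86, 180, 180, 180, 180, 180].

### API

Orientations are given as a 3x3 rotation matrix whose columns are the frame's x, y, z axes.
In Python, from cell import ctrl gives the robot as it stands.
- The arm moves only by the shell command python3 -m jog 'ROWS' [OPENING] [FORCE]. ROWS is JSON, a list of rows, each an object with "dp": the shift along the tool's x, y, z in units of 0.06 m (1.0 is 0.06 m), a list of three; "dr": the turn, a rotation vector about the tool's x, y, z in units of 0.15 rad (1.0 is 0.15 rad), a list of three. A call has 1 to 8 rows; each row shifts and turns the commanded pose from where the row before left it, along the tool's axes as they then stand; what a row does not reach is not made up. A row lasts 1/8 s, in which the tool goes at most 62.5 mm and 10.7 degrees, less where a joint would pass 70% of its speed; a pose out of reach is approached as far as the arm can. A call with a number of a shift or a turn outside -1 to 1 is refused whole. A call with a gripper value outside its range is refused whole. OPENING is the opening, from -1 (shut) to 1 (fully open), so that 0 is half open, set as the call begins (- or left out, the last holds). The fingers move at their own pace and stop on an object; FORCE is the grip in N (left out, the last holds). Time passes only in rows, so rows that do not move let the fingers close. It gives the time, the measured TCP pose, the force and the opening at its end, in the units of the state.
- ctrl.read_state(): the state, without advancing time (a new reading comes with each control period).
- ctrl.read_camera(name): name is "scene" or "top"; returns the picture (400x640x3 uint8, red, green, blue); there is no depth.
- ctrl.camera_params(name): a dict with "fx", "fy", "cx", "cy" (pixels), "D" ([k1, k2, p1, p2, k3] as OpenCV has them; the pictures are not rectified), "T" (4x4, takes a point from camera to world coordinates). Camera axes: x right, y down, z forward; pixel columns grow to the right and rows downward; lengths in m; the calibration is good to about 2 mm. A picture is of the moment at which its call begins. camera_params takes no time and is no camera call.
- ctrl.hand_in(): hands the job in, once; it reports no verdict.
Trained networks look in the newest picture that a camera, given by its name, has taken for a name from the list of things; names that differ only in an ending like _2 or _b are one class to them, and where a whole thing is asked for, a point or a joint stands for the part that bears it (a point fixed in the world has none). Each returns a list of dicts, best first, with "conf" (0 to 1); they miss things now and then, are a little off and sometimes report something else, mostly with a low value. They report only what shows in the picture. A call takes as long as a camera call. They do not tell look-alikes from the thing itself.
- ctrl.boxes_of(camera, thing): "uv" ([column, row] in pixels, amid what is visible of it).
- ctrl.outline_of(camera, thing): "mask" (400x640 bool, what is visible of it) and "uv" ([column, row] in pixels, amid what is visible of it).
The state is a dict: "time": time; "joints": joint angles; "joint_vel": joint speeds; "joint_torque": joint torques, N m; "tool_pos": TCP position; "tool_rot": TCP orientation; "ft_force": force on the tool from outside, world axes, zero at the start; "torque": the same for the moment, N m; "width": opening from 0.0 (shut) to 1.0 (fully open).
Only numpy, scipy, OpenCV 4.12 (cv2) and the standard library are available. Lean on these libraries where they do the work, as an engineer would, in place of code of your own. Each camera call takes 0.05 s, during which the arm holds its last target. There are 200 camera calls.

## Working session

There is one attempt and no reset: what is moved stays moved. The work goes in short steps, Python scripts to look and compute and a shell command to move; the robot and the scene stay as the last step left them, time stands still between calls to the robot, and variables do not carry over. Pictures are saved under pics/ and viewed, about 12 in all and at most 16, crops included, and the job is handed in when it is done.

```bash
ls; mkdir -p pics
python3 - <<'E'
from cell import ctrl
import cv2,numpy as np
s=ctrl.read_state();print({k:np.round(v,3).tolist() for k,v in s.items()})
for c in("scene","top"):
    im=ctrl.read_camera(c);cv2.imwrite(f"pics/{c}0.png",im[:,:,::-1])
    p=ctrl.camera_params(c);print(c,{k:np.round(v,3).tolist() for k,v in p.items()})
    for t in "sea_base breakwater hull deckhouse lighthouse cedar_mast pale_stick brass_wheel".split():
        print(t,[(np.round(b['uv']).tolist(),round(b['conf'],2)) for b in ctrl.boxes_of(c,t)])
E
```

```text
pics
{'time': 0.0, 'joints': [-74.456, 35.289, -0.723, 81.64, 0.465, 63.218, -2.316], 'joint_vel': [0.05, 0.058, 0.063, 0.034, -0.01, -0.039, -0.088], 'joint_torque': [-0.0, -45.893, 0.209, -16.575, -0.061, 0.02, 0.0], 'tool_pos': [0.19, 0.621, 0.217], 'tool_rot': [[0.293, 0.956, -0.001], [0.956, -0.293, -0.002], [-0.003, 0.0, -1.0]], 'ft_force': [-0.291, -0.278, -0.14], 'torque': [-0.025, -0.0, 0.016], 'width': 1.001}
scene {'fx': 483.054, 'fy': 483.054, 'cx': 315.858, 'cy': 207.996, 'D': [0.007, 0.0, 0.0, 0.0, 0.0], 'T': [[0.1, 0.856, -0.507, 1.081], [0.995, -0.088, 0.048, -0.065], [-0.004, -0.509, -0.861, 1.187], [0.0, 0.0, 0.0, 1.0]]}
sea_base [([273.0, 285.0], 0.83)]
breakwater [([392.0, 270.0], 0.63)]
hull [([444.0, 249.0], 0.86)]
deckhouse [([407.0, 208.0], 0.41)]
lighthouse [([222.0, 212.0], 0.63)]
cedar_mast [([278.0, 237.0], 0.76), ([220.0, 171.0], 0.55), ([279.0, 194.0], 0.54)]
pale_stick [([350.0, 230.0], 0.46)]
brass_wheel [([194.0, 271.0], 0.61)]
top {'fx': 470.035, 'fy': 470.035, 'cx': 320.376, 'cy': 196.712, 'D': [0.029, 0.0, 0.0, 0.0, 0.0], 'T': [[0.002, -0.995, 0.099, 0.331], [-1.0, -0.001, 0.007, 0.009], [-0.007, -0.099, -0.995, 1.032], [0.0, 0.0, 0.0, 1.0]]}
sea_base [([392.0, 122.0], 0.95)]
breakwater [([288.0, 128.0], 0.73)]
hull [([182.0, 146.0], 0.73)]
deckhouse [([203.0, 207.0], 0.45)]
lighthouse [([450.0, 216.0], 0.72)]
cedar_mast [([378.0, 181.0], 0.8), ([456.0, 283.0], 0.74), ([380.0, 245.0], 0.68)]
pale_stick [([284.0, 186.0], 0.7)]
brass_wheel [([481.0, 153.0], 0.81), ([392.0, 121.0], 0.73)]
```

View pics/top0.png

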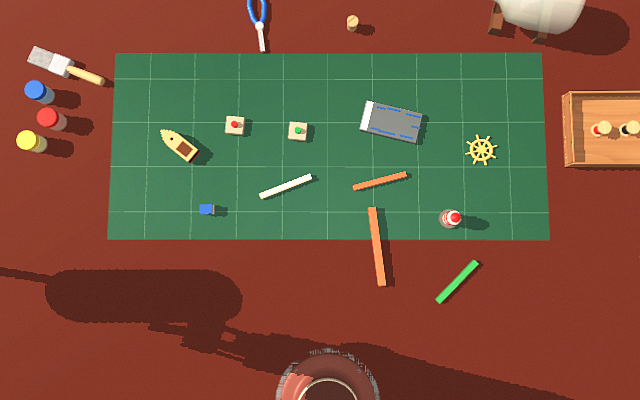

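View pics/scene0.png

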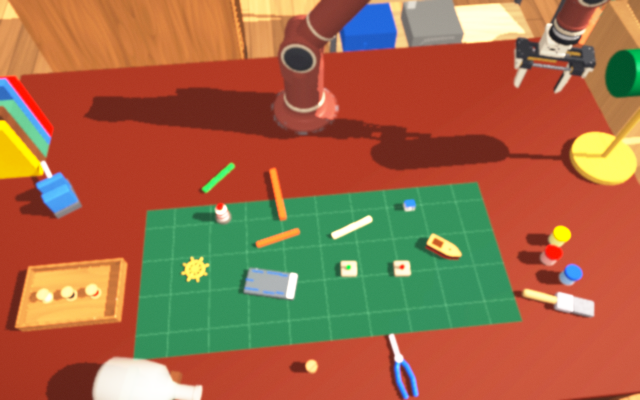

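```bash
cat > h.py <<'E'
from cell import ctrl
import cv2,numpy as np
from scipy.optimize import minimize
def box(w,l,z0,z1,cx=0,cy=0): return np.array([[cx+a*w/2,cy+b*l/2,z] for a in(-1,1) for b in(-1,1) for z in(z0,z1)])
def cyl(d,z0,z1): 
    t=np.linspace(0,2*np.pi,25)[:-1]; return np.array([[d/2*np.cos(a),d/2*np.sin(a),z] for a in t for z in(z0,z1)])
hp=[(-17,-45),(17,-45),(17,15),(0,45),(-17,15)]
M=dict(sea_base=[box(70,130,0,14)],breakwater=[box(40,40,0,14,0,70),box(40,40,0,14,0,-70),box(8,8,14,22,0,70),box(8,8,14,22,0,-70)],
 hull=[np.array([[x,y,z] for x,y in hp for z in(0,24)])],deckhouse=[box(20,26,0,22)],
 lighthouse=[cyl(42,0,10),cyl(28,10,50),cyl(18,50,58),cyl(23,57,64)],cedar_mast=[box(12,120,0,12)],pale_stick=[box(12,120,0,12)],brass_wheel=[cyl(70,0,9)])
P={c:ctrl.camera_params(c) for c in("scene","top")}
def proj(c,X):
    p=P[c];T=np.linalg.inv(p["T"]);K=np.array([[p["fx"],0,p["cx"]],[0,p["fy"],p["cy"]],[0,0,1.]])
    return cv2.projectPoints(np.asarray(X,float).reshape(-1,1,3),cv2.Rodrigues(T[:3,:3])[0],T[:3,3],K,np.array(p["D"]))[0][:,0]
def ray(c,uv,z):
    p=P[c];K=np.array([[p["fx"],0,p["cx"]],[0,p["fy"],p["cy"]],[0,0,1.]])
    n=cv2.undistortPoints(np.array([[uv]],float),K,np.array(p["D"]))[0,0];T=np.array(p["T"])
    d=T[:3,:3]@[n[0],n[1],1];return T[:3,3]+d*(z-T[2,3])/d[2]
def place(name,q,z=0):
    a=np.radians(q[2]);R=np.array([[np.cos(a),-np.sin(a)],[np.sin(a),np.cos(a)]])
    out=[]
    for m in M[name]:
        m=m/1000.;out.append(np.c_[m[:,:2]@R.T+q[:2],m[:,2]+z])
    return out
def render(c,name,q,z=0,S=4):
    im=np.zeros((400*S,640*S),np.uint8)
    for m in place(name,q,z):
        h=cv2.convexHull(((proj(c,m)+.5)*S*16-8).astype(np.int32));cv2.fillConvexPoly(im,h,255,shift=4)
    return cv2.resize(im,(640,400),interpolation=cv2.INTER_AREA)/255.
def cost(c,name,mask,q,z=0):
    r=render(c,name,q,z);return 1-np.minimum(r,mask).sum()/np.maximum(r,mask).sum()
def fit(name,masks,q0,z=0):
    f=lambda v:sum(cost(c,name,m,[q0[0]+v[0]/1000,q0[1]+v[1]/1000,q0[2]+v[2]],z) for c,m in masks.items())
    r=minimize(f,[0,0,0],method="Nelder-Mead",options=dict(initial_simplex=[[0,0,0],[6,0,0],[0,6,0],[0,0,8]],xatol=.05,fatol=1e-4,maxiter=160))
    v=r.x;return np.array([q0[0]+v[0]/1000,q0[1]+v[1]/1000,q0[2]+v[2]]),r.fun/len(masks)
def mask(c,name,uv):
    L=[o for o in ctrl.outline_of(c,name) if np.hypot(*(np.array(o["uv"])-uv))<25]
    return L[0]["mask"].astype(float) if L else None
def look(tag):
    im={}
    for c in("scene","top"): im[c]=ctrl.read_camera(c);cv2.imwrite(f"pics/{c}{tag}.png",im[c][:,:,::-1])
    return im
def overlay(c,im,items,fn,roi,S):
    x0,y0,x1,y1=roi;o=cv2.resize(im[y0:y1,x0:x1,::-1],None,fx=S,fy=S,interpolation=cv2.INTER_CUBIC)
    for name,q,z in items:
        for m in place(name,q,z):
            h=cv2.convexHull(((proj(c,m)-[x0,y0]+.5)*S).astype(np.int32));cv2.polylines(o,[h],True,(255,0,255),1)
    cv2.imwrite(fn,o)
E
cat > m1.py <<'E'
from h import *
import json
im=look("1");G=dict(sea_base=((392,122),-12),breakwater=((266,128),-5),hull=((182,146),-43),deckhouse=((207,209),0),lighthouse=((450,217),0),cedar_mast=((380,181),13),pale_stick=((284,186),25),brass_wheel=((481,151),0))
Q={}
for n,(uv,yaw) in G.items():
    q0=[*ray("top",uv,.005)[:2],yaw];ms={}
    for c in("scene","top"):
        u=proj(c,[[q0[0],q0[1],.01]])[0]
        for o in ctrl.outline_of(c,n):
            if np.hypot(*(np.array(o["uv"])-u))<(60 if n=="breakwater" else 14): ms[c]=o["mask"].astype(float);break
    fs={c:fit(n,{c:m},q0) for c,m in ms.items()}
    q,e=fit(n,ms,q0);Q[n]=q.tolist();print(n,np.round(q,4),round(e,3),np.round(np.hypot(*q[:2]),3),{c:(np.round(f[0],4).tolist(),round(f[1],3),int(ms[c].sum())) for c,f in fs.items()})
json.dump(Q,open("q.json","w"))
overlay("top",im["top"],[(n,q,0) for n,q in Q.items()],"pics/ov1.png",(140,80,540,280),2)
E
python3 m1.py
```

```text
sea_base [  0.6011  -0.1388 -14.5173] 0.074 0.617 {'scene': ([0.6014, -0.1399, -13.5793], np.float64(0.092), 1276), 'top': ([0.6012, -0.1383, -14.6324], np.float64(0.053), 1858)}
breakwater [ 0.5865  0.1363 -5.507 ] 0.14 0.602 {'scene': ([0.5882, 0.1351, -5.7877], np.float64(0.138), 451), 'top': ([0.5852, 0.1371, -5.4479], np.float64(0.116), 685)}
hull [  0.5503   0.3309 -38.7587] 0.116 0.642 {'scene': ([0.5522, 0.3294, -40.1235], np.float64(0.101), 521), 'top': ([0.5503, 0.3325, -38.0463], np.float64(0.083), 645)}
deckhouse [0.4058 0.2636 1.6655] 0.161 0.484 {'scene': ([0.403, 0.262, 10.4883], np.float64(0.148), 126), 'top': ([0.4061, 0.2651, 0.1547], np.float64(0.052), 139)}
lighthouse [ 0.3865 -0.2619  4.3479] 0.11 0.467 {'scene': ([0.3876, -0.2634, 1.221], np.float64(0.082), 264), 'top': ([0.3855, -0.2607, 6.6568], np.float64(0.07), 330)}
cedar_mast [ 0.4679 -0.1118 15.755 ] 0.233 0.481 {'scene': ([0.4671, -0.112, 15.314], np.float64(0.179), 227), 'top': ([0.4686, -0.1109, 15.3813], np.float64(0.252), 260)}
pale_stick [ 0.4558  0.0929 21.8953] 0.192 0.465 {'scene': ([0.4553, 0.0914, 22.1585], np.float64(0.144), 236), 'top': ([0.4568, 0.0932, 21.2526], np.float64(0.175), 300)}
brass_wheel [ 0.5368 -0.3361  0.4991] 0.579 0.633 {'scene': ([0.531, -0.338, 6.1149], np.float64(0.523), 262), 'top': ([0.5375, -0.3321, -8.7407], np.float64(0.631), 309)}
```

View pics/ov1.png

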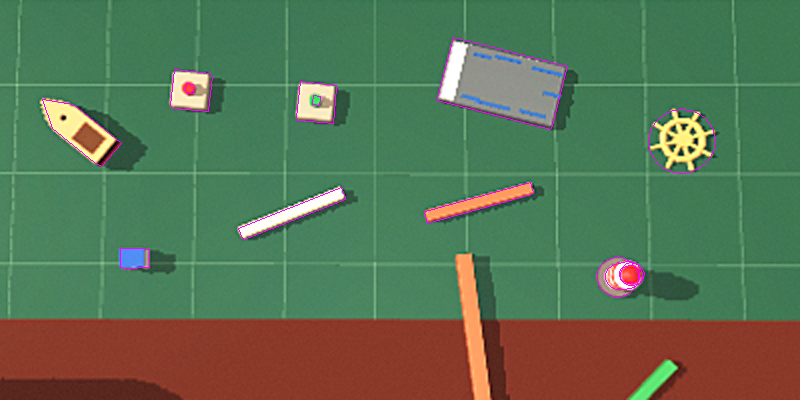

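```bash
cat > go.py <<'E'
import sys,numpy as np
from scipy.spatial.transform import Rotation as R
from cell import ctrl
x,y,z,yaw=map(float,sys.argv[1:5]);s=ctrl.read_state();r=np.array(s["tool_rot"]);a=np.radians(yaw);c,n=np.cos(a),np.sin(a)
t=np.array([[c,n,0],[n,-c,0],[0,0,-1.]])
print("dr",np.round(R.from_matrix(r.T@t).as_rotvec()/.15,3),"dp after turn",np.round(t.T@(np.array([x,y,z])-s["tool_pos"])/.06,3),"now",np.round(s["tool_pos"],4),"yaw",round(np.degrees(np.arctan2(r[1,0],r[0,0])),2),"t",round(s["time"],2),"w",round(s["width"],3),"F",np.round(s["ft_force"],1))
E
python3 go.py .5453 .3247 .10 -38.8
python3 -m jog '[{"dp":[0,0,0],"dr":[0,0,1]},{"dp":[0,0,0],"dr":[0,0,1]},{"dp":[0,0,0],"dr":[0,0,1]},{"dp":[0,0,0],"dr":[0,0,1]},{"dp":[0,0,0],"dr":[0,0,1]},{"dp":[0,0,0],"dr":[0,0,1]},{"dp":[0,0,0],"dr":[0,0,1]},{"dp":[0,0,0],"dr":[0,0,1]}]' 1 20
python3 -m jog '[{"dp":[0,0,0],"dr":[0,0,1]},{"dp":[0,0,0],"dr":[0,0,1]},{"dp":[0,0,0],"dr":[0,0,1]},{"dp":[0,0,0],"dr":[0,0,1]},{"dp":[0,0,0],"dr":[0,0,1]},{"dp":[0,0,0],"dr":[0,0,0]}]'
python3 go.py .5453 .3247 .10 -38.8
```

```text
dr [0.0000e+00 1.0000e-03 1.3002e+01] dp after turn [7.704 0.15  1.977] now [0.1907 0.6214 0.2186] yaw 72.94 t 1.8 w 0.998 F [-0.   0.4 -0.2]
time: 2.8
tool_pos: [0.1905, 0.6214, 0.2187]
tool_rot: [[0.998, 0.068, -0.0], [0.068, -0.998, 0.0], [-0.0, -0.0, -1.0]]
ft_force: [0.1, 0.9, 1.5]
width: 1.001
time: 3.55
tool_pos: [0.1903, 0.6214, 0.2185]
tool_rot: [[0.781, -0.625, 0.0], [-0.625, -0.781, -0.0], [0.0, 0.0, -1.0]]
ft_force: [0.2, 0.2, -0.4]
width: 1.001
dr [ 0.002 -0.002  0.016] dp after turn [7.71  0.147 1.974] now [0.1903 0.6214 0.2185] yaw -38.66 t 3.55 w 1.001 F [ 0.2  0.2 -0.4]
```

```bash
python3 -m jog '[{"dp":[0.9,0.02,0],"dr":[0,0,0]},{"dp":[1,0.02,0],"dr":[0,0,0]},{"dp":[1,0.02,0],"dr":[0,0,0]},{"dp":[1,0.02,0],"dr":[0,0,0]},{"dp":[1,0.02,0.3],"dr":[0,0,0]},{"dp":[1,0.02,0.6],"dr":[0,0,0]},{"dp":[1,0.02,0.6],"dr":[0,0,0]},{"dp":[0.8,0,0.4],"dr":[0,0,0]}]'
python3 -m jog '[{"dp":[0,0,0],"dr":[0,0,0]},{"dp":[0,0,0],"dr":[0,0,0]}]' >/dev/null
python3 go.py .5453 .3247 .005 -38.8
```

```text
time: 4.55
tool_pos: [0.5367, 0.3322, 0.1112]
tool_rot: [[0.781, -0.625, -0.001], [-0.625, -0.781, -0.0], [-0.0, 0.001, -1.0]]
ft_force: [0.2, 0.3, 0.3]
width: 0.999
dr [-0.003  0.009  0.014] dp after turn [0.233 0.023 1.79 ] now [0.5353 0.3345 0.1124] yaw -38.68 t 4.8 w 1.001 F [-0.8  0.6 -0.9]
```

```bash
python3 -m jog '[{"dp":[0.23,0.02,0],"dr":[0,0,0]},{"dp":[0,0,0.5],"dr":[0,0,0]},{"dp":[0,0,0.6],"dr":[0,0,0]},{"dp":[0,0,0.45],"dr":[0,0,0]},{"dp":[0,0,0.24],"dr":[0,0,0]},{"dp":[0,0,0],"dr":[0,0,0]},{"dp":[0,0,0],"dr":[0,0,0]}]'
python3 go.py .5453 .3247 .005 -38.8
python3 -m jog '[{"dp":[0,0,0],"dr":[0,0,0]},{"dp":[0,0,0],"dr":[0,0,0]},{"dp":[0,0,0],"dr":[0,0,0]},{"dp":[0,0,0],"dr":[0,0,0]},{"dp":[0,0,0],"dr":[0,0,0]},{"dp":[0,0,0],"dr":[0,0,0]},{"dp":[0,0,0],"dr":[0,0,0]},{"dp":[0,0,0],"dr":[0,0,0]}]' -1 20
python3 -m jog '[{"dp":[0,0,-0.2],"dr":[0,0,0]},{"dp":[0,0,-0.6],"dr":[0,0,0]},{"dp":[0,0,-0.8],"dr":[0,0,0]},{"dp":[0,0,0],"dr":[0,0,-1]},{"dp":[0,0,0],"dr":[0,0,-1]},{"dp":[0,0,0],"dr":[0,0,-0.8]},{"dp":[0,0,0],"dr":[0,0,0]}]'
python3 go.py .5991 -.1465 .10 -14.5
```

```text
time: 5.68
tool_pos: [0.5466, 0.3247, 0.0063]
tool_rot: [[0.78, -0.626, 0.002], [-0.626, -0.78, 0.001], [0.001, -0.002, -1.0]]
ft_force: [1.0, 0.3, 0.3]
width: 1.003
dr [-0.016 -0.007  0.004] dp after turn [-0.017  0.013  0.022] now [0.5466 0.3247 0.0063] yaw -38.76 t 5.67 w 1.003 F [1.  0.3 0.3]
time: 6.68
tool_pos: [0.5455, 0.3241, 0.0049]
tool_rot: [[0.779, -0.626, -0.0], [-0.626, -0.779, -0.0], [-0.0, 0.0, -1.0]]
ft_force: [0.2, -0.4, 0.5]
width: 0.364
time: 7.55
tool_pos: [0.5458, 0.324, 0.1018]
tool_rot: [[0.967, -0.256, 0.001], [-0.256, -0.967, 0.001], [0.0, -0.001, -1.0]]
ft_force: [-0.6, -0.3, -0.9]
width: 0.364
dr [-0.005 -0.003 -0.037] dp after turn [2.823 7.369 0.03 ] now [0.5458 0.324  0.1018] yaw -14.82 t 7.55 w 0.364 F [-0.6 -0.3 -0.9]
```

```bash
python3 -m jog '[{"dp":[0.2,0.5,0],"dr":[0,0,-0.04]},{"dp":[0.36,0.92,0],"dr":[0,0,0]},{"dp":[0.36,0.92,0],"dr":[0,0,0]},{"dp":[0.36,0.92,0],"dr":[0,0,0]},{"dp":[0.36,0.92,0],"dr":[0,0,0]},{"dp":[0.36,0.92,0],"dr":[0,0,0]},{"dp":[0.36,0.92,0],"dr":[0,0,0]},{"dp":[0.36,0.92,0],"dr":[0,0,0]}]' > /dev/null
python3 -m jog '[{"dp":[0.1,0.45,0],"dr":[0,0,0]},{"dp":[0,0,0.3],"dr":[0,0,0]},{"dp":[0,0,0.4],"dr":[0,0,0]},{"dp":[0,0,0],"dr":[0,0,0]},{"dp":[0,0,0],"dr":[0,0,0]}]'
python3 go.py .5991 -.1465 .0220 -14.5
cat > m2.py <<'E'
import sys,json
from h import *
# usage: m2.py tag name z x y yaw [S roi]
tag,n,z,*q0=sys.argv[1:7];z=float(z);q0=list(map(float,q0));im=look(tag);ms={}
for c in("scene","top"):
    u=proj(c,[[q0[0],q0[1],z+.01]])[0]
    L=ctrl.outline_of(c,n)
    for o in L:
        if np.hypot(*(np.array(o["uv"])-u))<(16): ms[c]=o["mask"].astype(float);break
for c in ms: q,e=fit(n,{c:ms[c]},q0,z);print(c,np.round(q,4),round(e,3),int(ms[c].sum()))
if ms: q,e=fit(n,ms,q0,z);print("both",np.round(q,4),round(e,3))
else: q=q0
Q=json.load(open("q.json"))
u=proj("top",[[*q[:2],z]])[0].astype(int);v=proj("scene",[[*q[:2],z]])[0].astype(int)
o=[]
for c,w in(("top",u),("scene",v)):
    x,y=np.clip(w[0],50,590),np.clip(w[1],50,350);f=f"pics/_{c}.png"
    overlay(c,im[c],[(n,q,z),("sea_base",Q["sea_base"],0)],f,(x-50,y-50,x+50,y+50),4);o.append(cv2.imread(f))
cv2.imwrite(f"pics/ov{tag}.png",np.hstack(o))
E
python3 m2.py 2 hull .035 .6011 -.1388 -14.5
```

```text
time: 9.18
tool_pos: [0.5996, -0.1456, 0.059]
tool_rot: [[0.969, -0.247, 0.0], [-0.247, -0.969, 0.001], [-0.0, -0.001, -1.0]]
ft_force: [0.9, 0.6, -1.1]
width: 0.362
dr [-0.005  0.001  0.026] dp after turn [-0.004  0.017  0.616] now [ 0.5996 -0.1456  0.059 ] yaw -14.28 t 9.18 w 0.362 F [ 0.9  0.6 -1.1]
```

```bash
python3 -m jog '[{"dp":[0,0.01,0.4],"dr":[0,0,0.02]},{"dp":[0,0,0.2],"dr":[0,0,0]},{"dp":[0,0,0.04],"dr":[0,0,0]},{"dp":[0,0,0],"dr":[0,0,0]},{"dp":[0,0,0],"dr":[0,0,0]}]'
python3 go.py .5991 -.1465 .0190 -14.5
python3 -m jog '[{"dp":[0,0,0.01],"dr":[0,0,0]},{"dp":[0,0,0],"dr":[0,0,0]},{"dp":[0,0,0],"dr":[0,0,0]}]'
```

```text
time: 10.0
tool_pos: [0.5996, -0.1482, 0.0213]
tool_rot: [[0.968, -0.251, 0.001], [-0.251, -0.968, -0.0], [0.001, 0.0, -1.0]]
ft_force: [-0.1, 0.1, -0.9]
width: 0.365
dr [ 0.    -0.009 -0.006] dp after turn [-0.015 -0.025  0.038] now [ 0.5996 -0.1482  0.0213] yaw -14.56 t 10.0 w 0.365 F [-0.1  0.1 -0.9]
time: 10.38
tool_pos: [0.5991, -0.148, 0.0201]
tool_rot: [[0.968, -0.251, 0.0], [-0.251, -0.968, -0.0], [0.0, 0.0, -1.0]]
ft_force: [0.3, 0.2, -0.8]
width: 0.368
```

```bash
python3 -m jog '[{"dp":[0,0,0.012],"dr":[0,0,0]},{"dp":[0,0,0],"dr":[0,0,0]}]'
python3 -m jog '[{"dp":[0,0,0],"dr":[0,0,0]},{"dp":[0,0,0],"dr":[0,0,0]},{"dp":[0,0,0],"dr":[0,0,0]},{"dp":[0,0,0],"dr":[0,0,0]},{"dp":[0,0,-0.5],"dr":[0,0,0]},{"dp":[0,0,-1],"dr":[0,0,0]},{"dp":[0,-1,-0.5],"dr":[0,0,0]},{"dp":[-0.5,-1,0],"dr":[0,0,0]}]' 0.3
python3 -m jog '[{"dp":[-0.5,-1,0],"dr":[0,0,0]},{"dp":[-0.5,-1,0],"dr":[0,0,0]},{"dp":[-0.5,-1,0],"dr":[0,0,0]},{"dp":[-0.5,-1,0],"dr":[0,0,0]},{"dp":[0,0,0],"dr":[0,0,0]}]'
python3 m2.py 3 hull .014 .6011 -.1388 -14.5
```

```text
time: 10.62
tool_pos: [0.5989, -0.1479, 0.0192]
tool_rot: [[0.968, -0.251, -0.0], [-0.251, -0.968, 0.0], [-0.0, 0.0, -1.0]]
ft_force: [-0.1, -0.0, -0.4]
width: 0.361
time: 11.62
tool_pos: [0.6038, -0.0327, 0.1405]
tool_rot: [[0.967, -0.254, 0.009], [-0.254, -0.967, -0.001], [0.009, -0.002, -1.0]]
ft_force: [0.3, 1.5, -0.4]
width: 0.649
time: 12.25
tool_pos: [0.5452, 0.2205, 0.1367]
tool_rot: [[0.971, -0.239, -0.002], [-0.239, -0.971, 0.005], [-0.003, -0.004, -1.0]]
ft_force: [0.5, -0.7, -0.9]
width: 0.65
scene [  0.6023  -0.1445 -16.2061] 0.081 466
top [  0.6009  -0.1403 -13.8083] 0.081 733
both [  0.6018  -0.1424 -15.3592] 0.105
```

View pics/ov3.png

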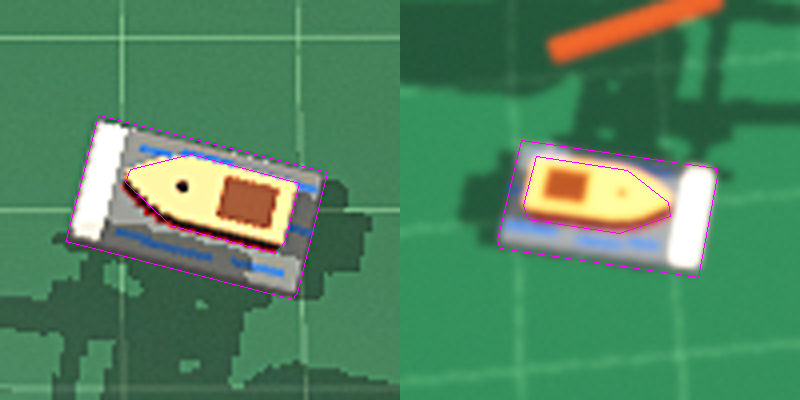

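```bash
cat > m3.py <<'E'
import sys
from h import *
M["deck"]=[np.array([[x,y,24] for x,y in hp])];M["rect"]=[box(24,30,24,24,0,-22)]
def seg(c,im,kind,q,z,pad=.02):
    h=cv2.cvtColor(im,cv2.COLOR_RGB2HSV).astype(int);H,S,V=h[...,0],h[...,1],h[...,2]
    if kind=="sea_base": m=~((H>40)&(H<95)&(S>70))
    elif kind=="deck": m=(H>4)&(H<36)&(S>60)&(V>60)
    elif kind=="rect": m=(H<17)&(S>100)&(V<210)
    pts=np.vstack([proj(c,m_) for m_ in place("sea_base" if kind=="sea_base" else "deck",q,z)])
    roi=np.zeros(m.shape,np.uint8);hl=cv2.convexHull(pts.astype(np.int32));cv2.fillConvexPoly(roi,hl,1)
    roi=cv2.dilate(roi,np.ones((9,9)))
    m=(m&(roi>0)).astype(np.uint8)
    m=cv2.morphologyEx(m,cv2.MORPH_CLOSE,np.ones((5,5))) if kind!="rect" else m
    n,l,s,_=cv2.connectedComponentsWithStats(m);return (l==1+np.argmax(s[1:,4])).astype(float)
if __name__=="__main__":
    tag=sys.argv[1]
    for c in("top","scene"):
        i0=cv2.imread(f"pics/{c}1.png")[:,:,::-1];i1=cv2.imread(f"pics/{c}{tag}.png")[:,:,::-1]
        b,e=fit("sea_base",{c:seg(c,i0,"sea_base",[.6011,-.1388,-14.5],0)},[.6011,-.1388,-14.5]);print(c,"base",np.round(b,4),round(e,3))
        m=seg(c,i1,"deck",[.6011,-.1400,-14.5],.014)
        d,e=fit("deck",{c:m},[.6011,-.14,-14.5],.014);a=np.radians(b[2]);D=(d-b)[:2]*1000
        print(c,"deck",np.round(d,4),round(e,3),int(m.sum()),"off base x,y mm",np.round([D@[np.cos(a),np.sin(a)],D@[-np.sin(a),np.cos(a)]],1),"dyaw",round(d[2]-b[2],1))
        m=seg(c,i1,"rect",d,.014);r,e=fit("rect",{c:m},d,.014);print(c,"hull from rect",np.round(r,4),round(e,3),int(m.sum()))
E
python3 m3.py 3
```

```text
top base [  0.6005  -0.1383 -13.829 ] 0.042
top deck [  0.6009  -0.1382 -14.258 ] 0.129 633 off base x,y mm [0.4 0.2] dyaw -0.4
top hull from rect [  0.6011  -0.141  -15.4432] 0.162 133
scene base [  0.6     -0.1386 -13.6045] 0.047
scene deck [  0.6046  -0.1404 -14.4815] 0.253 512 off base x,y mm [ 4.9 -0.6] dyaw -0.9
scene hull from rect [  0.6389  -0.1275 -45.4938] 0.785 73
```

```bash
python3 go.py .4061 .2648 .004 1
```

```text
dr [ 0.009 -0.004 -1.828] dp after turn [-2.359 -0.96   2.223] now [0.5486 0.2097 0.1374] yaw -14.71 t 12.45 w 0.648 F [-0.1  0.1 -0.2]
```

```bash
python3 -m jog '[{"dp":[0,0,0],"dr":[0,0,-0.9]},{"dp":[0,0,0],"dr":[0,0,-0.93]},{"dp":[-0.78,-0.32,0],"dr":[0,0,0]},{"dp":[-0.79,-0.32,0],"dr":[0,0,0]},{"dp":[-0.79,-0.32,0.5],"dr":[0,0,0]},{"dp":[0,0,0.7],"dr":[0,0,0]},{"dp":[0,0,0],"dr":[0,0,0]},{"dp":[0,0,0],"dr":[0,0,0]}]'
python3 go.py .4061 .2648 .004 1
```

```text
time: 13.45
tool_pos: [0.4074, 0.2654, 0.0663]
tool_rot: [[1.0, 0.017, 0.002], [0.017, -1.0, 0.0], [0.002, -0.0, -1.0]]
ft_force: [0.3, 0.1, 0.2]
width: 0.647
dr [-0.002 -0.015 -0.003] dp after turn [-0.022  0.009  1.038] now [0.4074 0.2654 0.0663] yaw 0.97 t 13.45 w 0.647 F [0.3 0.1 0.2]
```

```bash
python3 -m jog '[{"dp":[-0.01,0,0.4],"dr":[0,0,0]},{"dp":[0,0.01,0.4],"dr":[0,0,0]},{"dp":[0,0,0.23],"dr":[0,0,0]},{"dp":[0,0,0],"dr":[0,0,0]},{"dp":[0,0,0],"dr":[0,0,0]},{"dp":[0,0,0],"dr":[0,0,0]}]'
python3 -m jog '[{"dp":[0,0,0],"dr":[0,0,0]},{"dp":[0,0,0],"dr":[0,0,0]},{"dp":[0,0,0],"dr":[0,0,0]},{"dp":[0,0,0],"dr":[0,0,0]},{"dp":[0,0,0],"dr":[0,0,0]},{"dp":[0,0,0],"dr":[0,0,0]}]' -1 8
python3 -m jog '[{"dp":[0,0,-0.2],"dr":[0,0,0]},{"dp":[0,0,-0.7],"dr":[0,0,0]},{"dp":[0,0,-0.8],"dr":[0,0,0]},{"dp":[0,0,0],"dr":[0,0,0.9]},{"dp":[0,0,0],"dr":[0,0,0.9]},{"dp":[0,0,0],"dr":[0,0,0]}]'
python3 go.py .5956 -.1608 .10 -14.5
```

```text
time: 14.2
tool_pos: [0.4053, 0.2662, 0.0042]
tool_rot: [[1.0, 0.02, 0.001], [0.02, -1.0, 0.001], [0.001, -0.001, -1.0]]
ft_force: [0.8, 0.6, -0.3]
width: 0.653
time: 14.95
tool_pos: [0.4047, 0.2658, 0.0034]
tool_rot: [[1.0, 0.021, -0.0], [0.021, -1.0, -0.0], [-0.0, 0.0, -1.0]]
ft_force: [0.5, 0.4, -0.2]
width: 0.215
time: 15.7
tool_pos: [0.4046, 0.266, 0.1062]
tool_rot: [[0.969, -0.245, 0.001], [-0.245, -0.969, 0.0], [0.001, -0.0, -1.0]]
ft_force: [0.8, -0.4, -0.1]
width: 0.215
dr [-0.003 -0.004  0.036] dp after turn [4.863 6.09  0.103] now [0.4046 0.266  0.1062] yaw -14.19 t 15.7 w 0.215 F [ 0.8 -0.4 -0.1]
```

```bash
python3 -m jog '[{"dp":[0.55,0.7,0],"dr":[0,0,0.036]},{"dp":[0.7,0.88,0],"dr":[0,0,0]},{"dp":[0.7,0.88,0],"dr":[0,0,0]},{"dp":[0.7,0.88,0],"dr":[0,0,0]},{"dp":[0.7,0.88,0],"dr":[0,0,0]},{"dp":[0.7,0.88,0],"dr":[0,0,0]},{"dp":[0.7,0.88,0],"dr":[0,0,0]},{"dp":[0,0,0],"dr":[0,0,0]}]' >/dev/null
python3 -m jog '[{"dp":[0.08,0.08,0.1],"dr":[0,0,0]},{"dp":[0,0,0],"dr":[0,0,0]},{"dp":[0,0,0],"dr":[0,0,0]}]'
python3 go.py .5958 -.1598 .0425 -14.5
```

```text
time: 17.08
tool_pos: [0.5814, -0.1299, 0.0993]
tool_rot: [[0.968, -0.249, -0.001], [-0.249, -0.968, 0.001], [-0.001, -0.001, -1.0]]
ft_force: [0.1, 0.2, -0.6]
width: 0.214
dr [-0.005  0.007  0.007] dp after turn [0.357 0.423 0.946] now [ 0.5814 -0.1299  0.0993] yaw -14.44 t 17.07 w 0.214 F [ 0.1  0.2 -0.6]
```

```bash
python3 -m jog '[{"dp":[0.18,0.21,0],"dr":[0,0,0]},{"dp":[0.17,0.21,0],"dr":[0,0,0]},{"dp":[0,0,0.4],"dr":[0,0,0]},{"dp":[0,0,0.3],"dr":[0,0,0]},{"dp":[0,0,0],"dr":[0,0,0]},{"dp":[0,0,0],"dr":[0,0,0]},{"dp":[0,0,0],"dr":[0,0,0]}]'
python3 go.py .5958 -.1598 .0425 -14.5
```

```text
time: 17.95
tool_pos: [0.5963, -0.1615, 0.0583]
tool_rot: [[0.968, -0.252, 0.002], [-0.252, -0.968, -0.0], [0.002, 0.0, -1.0]]
ft_force: [-0.1, 1.0, -0.0]
width: 0.216
dr [ 0.001 -0.011 -0.011] dp after turn [-0.015 -0.026  0.263] now [ 0.5963 -0.1615  0.0583] yaw -14.59 t 17.95 w 0.216 F [-0.1  1.  -0. ]
```

```bash
python3 -m jog '[{"dp":[-0.01,-0.025,0.1],"dr":[0,0,0]},{"dp":[0,0,0.1],"dr":[0,0,0]},{"dp":[0,0,0.03],"dr":[0,0,0]},{"dp":[0,0,0],"dr":[0,0,0]},{"dp":[0,0,0],"dr":[0,0,0]}]'
python3 go.py .5958 -.1598 .0420 -14.5
```

```text
time: 18.58
tool_pos: [0.5955, -0.1599, 0.0437]
tool_rot: [[0.968, -0.252, 0.0], [-0.252, -0.968, -0.0], [0.0, 0.0, -1.0]]
ft_force: [0.8, -0.6, -0.8]
width: 0.212
dr [ 0.001 -0.001 -0.012] dp after turn [ 0.004 -0.002  0.028] now [ 0.5955 -0.1599  0.0437] yaw -14.61 t 18.57 w 0.212 F [ 0.8 -0.6 -0.8]
```

```bash
python3 -m jog '[{"dp":[0,0,0.03],"dr":[0,0,0]},{"dp":[0,0,0],"dr":[0,0,0]},{"dp":[0,0,0],"dr":[0,0,0]}]'
python3 -m jog '[{"dp":[0,0,0],"dr":[0,0,0]},{"dp":[0,0,0],"dr":[0,0,0]},{"dp":[0,0,0],"dr":[0,0,0]},{"dp":[0,0,0],"dr":[0,0,0]},{"dp":[0,0,-0.4],"dr":[0,0,0]},{"dp":[0,0,-0.9],"dr":[0,0,0]},{"dp":[0,0,-0.7],"dr":[0,0,0]},{"dp":[-0.8,0.4,0],"dr":[0,0,0]}]' 0
python3 -m jog '[{"dp":[-0.8,0.4,0],"dr":[0,0,0]},{"dp":[-0.8,0.4,0],"dr":[0,0,0]},{"dp":[-0.4,0.2,0],"dr":[0,0,0]},{"dp":[0,0,0],"dr":[0,0,0]},{"dp":[0,0,0],"dr":[0,0,0]}]' 0.3
python3 - <<'E'
from h import *
from m3 import *
im=look("4");o=[]
for c in("top","scene"):
    q=[.5956,-.1608,-14.5];u=proj(c,[[.5956,-.1608,.06]])[0]
    ms={}
    for k in ctrl.outline_of(c,"deckhouse"):
        if np.hypot(*(k["uv"]-u))<12: ms[c]=k["mask"].astype(float);break
    if ms: q,e=fit("deckhouse",ms,q,.038);print(c,"dh",np.round(q,4),round(e,3),int(ms[c].sum()))
    else: print(c,"none")
    x,y=u.astype(int);f="pics/_.png"
    overlay(c,im[c],[("deckhouse",q,.038),("deck",[.601,-.1395,-14.5],.014),("rect",[.601,-.1395,-14.5],.014)],f,(x-30,y-40,x+30,y+40),6);o.append(cv2.imread(f))
cv2.imwrite("pics/ov4.png",np.hstack(o))
E
python3 go.py .3860 -.2615 .10 -14.5
```

```text
time: 18.95
tool_pos: [0.5954, -0.1598, 0.0418]
tool_rot: [[0.968, -0.252, -0.0], [-0.252, -0.968, -0.0], [-0.0, 0.0, -1.0]]
ft_force: [0.3, 0.0, -1.0]
width: 0.216
time: 19.95
tool_pos: [0.5485, -0.1705, 0.1656]
tool_rot: [[0.969, -0.247, 0.012], [-0.247, -0.969, -0.003], [0.013, -0.0, -1.0]]
ft_force: [-1.1, -0.0, -0.3]
width: 0.501
time: 20.58
tool_pos: [0.4134, -0.1985, 0.1621]
tool_rot: [[0.968, -0.251, 0.002], [-0.251, -0.968, -0.0], [0.002, -0.0, -1.0]]
ft_force: [0.0, 0.4, -0.5]
width: 0.65
top dh [  0.5954  -0.1616 -16.8837] 0.094 152
scene none
dr [ 0.001 -0.002 -0.001] dp after turn [-0.17   1.131  1.028] now [ 0.4129 -0.1983  0.1617] yaw -14.51 t 20.77 w 0.649 F [ 0.1  0.3 -0.4]
```

View pics/ov4.png

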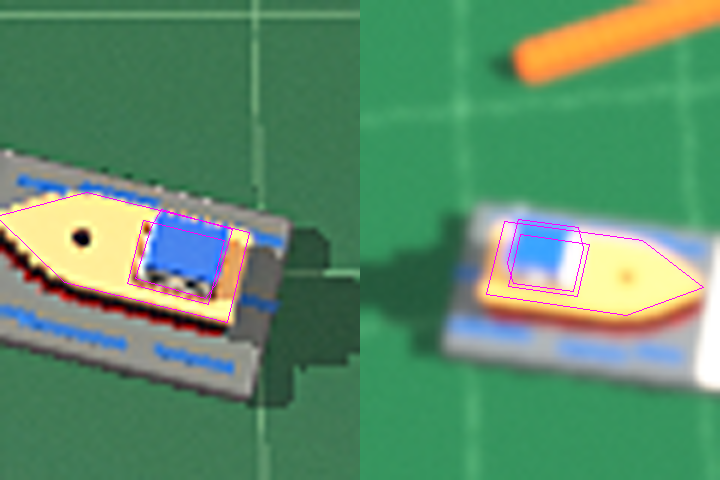

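```bash
python3 -m jog '[{"dp":[-0.09,0.56,0],"dr":[0,0,0]},{"dp":[-0.08,0.56,0],"dr":[0,0,0]},{"dp":[0,0,0.3],"dr":[0,0,0]},{"dp":[0,0,0],"dr":[0,0,0]},{"dp":[0,0,0],"dr":[0,0,0]},{"dp":[0,0,0],"dr":[0,0,0]}]'
python3 go.py .3860 -.2613 .015 -14.5
```

```text
time: 21.52
tool_pos: [0.3856, -0.2609, 0.1443]
tool_rot: [[0.968, -0.251, 0.001], [-0.251, -0.968, -0.0], [0.001, 0.0, -1.0]]
ft_force: [-0.0, -0.3, 0.1]
width: 0.651
dr [ 0.001 -0.006 -0.003] dp after turn [0.009 0.005 2.155] now [ 0.3856 -0.2609  0.1443] yaw -14.53 t 21.52 w 0.651 F [-0.  -0.3  0.1]
```

```bash
python3 -m jog '[{"dp":[0,0,0.5],"dr":[0,0,0]},{"dp":[0,0,0.7],"dr":[0,0,0]},{"dp":[0,0,0.6],"dr":[0,0,0]},{"dp":[0,0,0.35],"dr":[0,0,0]},{"dp":[0,0,0],"dr":[0,0,0]},{"dp":[0,0,0],"dr":[0,0,0]},{"dp":[0,0,0],"dr":[0,0,0]}]'
python3 -m jog '[{"dp":[0,0,0],"dr":[0,0,0]},{"dp":[0,0,0],"dr":[0,0,0]},{"dp":[0,0,0],"dr":[0,0,0]},{"dp":[0,0,0],"dr":[0,0,0]},{"dp":[0,0,0],"dr":[0,0,0]},{"dp":[0,0,0],"dr":[0,0,0]}]' -1 15
python3 -m jog '[{"dp":[0,0,-0.2],"dr":[0,0,0]},{"dp":[0,0,-0.6],"dr":[0,0,0]},{"dp":[0,0,-0.8],"dr":[0,0,0]},{"dp":[0,0,-0.4],"dr":[0,0,0]},{"dp":[0,0,0],"dr":[0,0,-0.5]},{"dp":[0,0,0],"dr":[0,0,-0.55]},{"dp":[0,0,0],"dr":[0,0,0]}]'
python3 go.py .5857 .1368 .12 -5.5
```

```text
time: 22.4
tool_pos: [0.3857, -0.2616, 0.016]
tool_rot: [[0.968, -0.252, 0.002], [-0.252, -0.968, -0.001], [0.002, 0.001, -1.0]]
ft_force: [0.2, -0.4, -0.2]
width: 0.651
time: 23.15
tool_pos: [0.385, -0.2612, 0.0149]
tool_rot: [[0.968, -0.252, 0.0], [-0.252, -0.968, -0.0], [0.0, 0.0, -1.0]]
ft_force: [0.4, -0.7, 2.0]
width: 0.297
time: 24.02
tool_pos: [0.3846, -0.261, 0.1354]
tool_rot: [[0.995, -0.098, 0.0], [-0.098, -0.995, 0.0], [0.0, -0.0, -1.0]]
ft_force: [0.6, -0.2, -2.0]
width: 0.295
dr [-0.001 -0.001 -0.017] dp after turn [ 2.701 -6.921  0.256] now [ 0.3846 -0.261   0.1354] yaw -5.64 t 24.02 w 0.295 F [ 0.6 -0.2 -2. ]
```

```bash
python3 -m jog '[{"dp":[0.2,-0.5,0],"dr":[0,0,0]},{"dp":[0.34,-0.85,0],"dr":[0,0,0]},{"dp":[0.34,-0.85,0],"dr":[0,0,0]},{"dp":[0.34,-0.85,0],"dr":[0,0,0]},{"dp":[0.34,-0.85,0],"dr":[0,0,0]},{"dp":[0.34,-0.85,0],"dr":[0,0,0]},{"dp":[0.34,-0.85,0],"dr":[0,0,0]},{"dp":[0.34,-0.85,0],"dr":[0,0,0]}]' >/dev/null
python3 -m jog '[{"dp":[0.1,-0.4,0],"dr":[0,0,0]},{"dp":[0,0,0],"dr":[0,0,0]},{"dp":[0,0,0],"dr":[0,0,0]},{"dp":[0,0,0],"dr":[0,0,0]}]'
python3 go.py .5857 .1368 .015 -5.5
```

```text
time: 25.52
tool_pos: [0.5845, 0.1297, 0.135]
tool_rot: [[0.995, -0.101, -0.0], [-0.101, -0.995, -0.001], [-0.0, 0.001, -1.0]]
ft_force: [0.2, -0.1, -0.2]
width: 0.295
dr [ 0.009  0.002 -0.033] dp after turn [ 0.009 -0.119  2.001] now [0.5845 0.1297 0.135 ] yaw -5.79 t 25.52 w 0.295 F [ 0.2 -0.1 -0.2]
```

```bash
python3 -m jog '[{"dp":[0.01,-0.12,0.4],"dr":[0,0,-0.03]},{"dp":[0,0,0.6],"dr":[0,0,0]},{"dp":[0,0,0.6],"dr":[0,0,0]},{"dp":[0,0,0.3],"dr":[0,0,0]},{"dp":[0,0,0],"dr":[0,0,0]},{"dp":[0,0,0],"dr":[0,0,0]},{"dp":[0,0,0],"dr":[0,0,0]}]'
python3 go.py .5857 .1368 .016 -5.5
```

```text
time: 26.4
tool_pos: [0.5873, 0.1395, 0.0223]
tool_rot: [[0.996, -0.093, 0.003], [-0.093, -0.996, 0.001], [0.003, -0.001, -1.0]]
ft_force: [0.4, 0.3, 0.4]
width: 0.3
dr [-0.006 -0.018  0.02 ] dp after turn [-0.022  0.047  0.105] now [0.5873 0.1395 0.0223] yaw -5.33 t 26.4 w 0.3 F [0.4 0.3 0.4]
```

```bash
python3 -m jog '[{"dp":[-0.01,0.03,0.06],"dr":[0,0,0]},{"dp":[0,0,0],"dr":[0,0,0]},{"dp":[0,0,0],"dr":[0,0,0]},{"dp":[0,0,0],"dr":[0,0,0]}]'
python3 go.py .5857 .1368 .0152 -5.5
```

```text
time: 26.9
tool_pos: [0.5854, 0.1377, 0.0172]
tool_rot: [[0.996, -0.093, 0.0], [-0.093, -0.996, -0.0], [0.0, 0.0, -1.0]]
ft_force: [0.4, 0.9, -1.3]
width: 0.304
dr [ 0.    -0.     0.021] dp after turn [0.006 0.014 0.034] now [0.5854 0.1377 0.0172] yaw -5.32 t 26.9 w 0.304 F [ 0.4  0.9 -1.3]
```

```bash
python3 -m jog '[{"dp":[0,0.014,0.03],"dr":[0,0,0]},{"dp":[0,0,0],"dr":[0,0,0]},{"dp":[0,0,0],"dr":[0,0,0]}]'
python3 -m jog '[{"dp":[0,0,0],"dr":[0,0,0]},{"dp":[0,0,0],"dr":[0,0,0]},{"dp":[0,0,0],"dr":[0,0,0]},{"dp":[0,0,0],"dr":[0,0,0]},{"dp":[0,0,-0.4],"dr":[0,0,0]},{"dp":[0,0,-0.9],"dr":[0,0,0]},{"dp":[0,0,-0.9],"dr":[0,0,0]},{"dp":[-0.2,0.5,0],"dr":[0,0,0]}]' 0.2
python3 -m jog '[{"dp":[-0.3,0.8,0],"dr":[0,0,0]},{"dp":[-0.3,0.8,0],"dr":[0,0,0]},{"dp":[-0.3,0.8,0],"dr":[0,0,0]},{"dp":[-0.3,0.8,0],"dr":[0,0,0]},{"dp":[0,0,0],"dr":[0,0,0]},{"dp":[0,0,0],"dr":[0,0,0]}]' 0
python3 - <<'E'
from h import *
im=look("5");o=[]
for c in("top","scene"):
    for n,q0,z in(("breakwater",[.586,.1365,-5.5],0),("lighthouse",[.5857,.137,0],0)):
        u=proj(c,[[q0[0],q0[1],.02]])[0];ms={}
        for k in ctrl.outline_of(c,n):
            if np.hypot(*(k["uv"]-u))<20: ms[c]=k["mask"].astype(float);break
        if ms: q,e=fit(n,ms,q0,z);print(c,n,np.round(q,4),round(e,3),int(ms[c].sum()))
    x,y=u.astype(int);f="pics/_.png"
    overlay(c,im[c],[("breakwater",[.5857,.1368,-5.5],0),("lighthouse",[.5857,.1368,0],0)],f,(x-50,y-35,x+50,y+35),4);o.append(cv2.imread(f))
cv2.imwrite("pics/ov5.png",np.hstack(o))
E
python3 go.py .4683 -.1112 .10 15.4
```

```text
time: 27.28
tool_pos: [0.5853, 0.1368, 0.0154]
tool_rot: [[0.996, -0.093, -0.0], [-0.093, -0.996, -0.0], [-0.0, 0.0, -1.0]]
ft_force: [0.6, 1.1, 0.4]
width: 0.301
time: 28.28
tool_pos: [0.5745, 0.111, 0.1521]
tool_rot: [[0.996, -0.088, 0.011], [-0.088, -0.996, 0.004], [0.011, -0.005, -1.0]]
ft_force: [1.0, -1.5, 0.6]
width: 0.6
time: 29.02
tool_pos: [0.4815, -0.0759, 0.1476]
tool_rot: [[0.996, -0.093, 0.001], [-0.093, -0.996, 0.001], [0.001, -0.001, -1.0]]
ft_force: [-0.1, -0.1, -0.0]
width: 0.499
top lighthouse [0.5862 0.1365 8.6506] 0.064 313
scene breakwater [ 0.5878  0.1354 -5.5191] 0.135 453
scene lighthouse [0.5855 0.1347 4.5996] 0.211 209
dr [-2.000e-03  1.000e-03 -2.397e+00] dp after turn [-0.37   0.517  0.788] now [ 0.4815 -0.0754  0.1473] yaw -5.2 t 29.32 w 0.503 F [-0.2 -0.7 -0.9]
```

View pics/ov5.png

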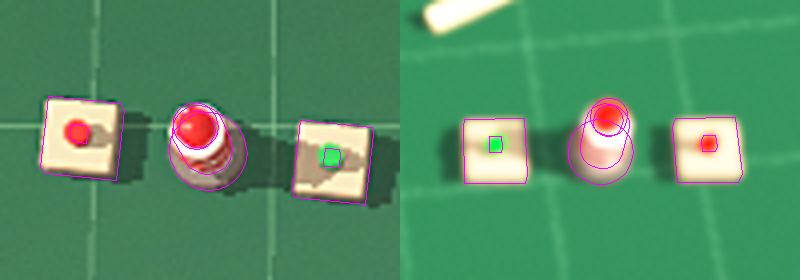

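```bash
python3 -m jog '[{"dp":[0,0,0],"dr":[0,0,-0.8]},{"dp":[0,0,0],"dr":[0,0,-0.8]},{"dp":[0,0,0],"dr":[0,0,-0.8]},{"dp":[-0.37,0.52,0],"dr":[0,0,0]},{"dp":[0,0,0.7],"dr":[0,0,0]},{"dp":[0,0,0],"dr":[0,0,0]},{"dp":[0,0,0],"dr":[0,0,0]},{"dp":[0,0,0],"dr":[0,0,0]}]' -0.2
python3 go.py .4683 -.1112 .003 15.5
```

```text
time: 30.32
tool_pos: [0.469, -0.1121, 0.1066]
tool_rot: [[0.964, 0.265, 0.002], [0.265, -0.964, -0.0], [0.002, 0.001, -1.0]]
ft_force: [0.7, 0.4, -0.3]
width: 0.4
dr [ 0.007 -0.015 -0.015] dp after turn [-0.008 -0.017  1.727] now [ 0.469  -0.1121  0.1066] yaw 15.37 t 30.32 w 0.4 F [ 0.7  0.4 -0.3]
```

```bash
python3 -m jog '[{"dp":[0,-0.01,0.6],"dr":[0,0,-0.01]},{"dp":[0,0,0.7],"dr":[0,0,0]},{"dp":[0,0,0.35],"dr":[0,0,0]},{"dp":[0,0,0.06],"dr":[0,0,0]},{"dp":[0,0,0],"dr":[0,0,0]},{"dp":[0,0,0],"dr":[0,0,0]},{"dp":[0,0,0],"dr":[0,0,0]}]'
python3 -m jog '[{"dp":[0,0,0],"dr":[0,0,0]},{"dp":[0,0,0],"dr":[0,0,0]},{"dp":[0,0,0],"dr":[0,0,0]},{"dp":[0,0,0],"dr":[0,0,0]},{"dp":[0,0,0],"dr":[0,0,0]}]' -1 10
python3 -m jog '[{"dp":[0,0,-0.3],"dr":[0,0,0]},{"dp":[0,0,-0.8],"dr":[0,0,0]},{"dp":[0,0,-0.9],"dr":[0,0,0]},{"dp":[0,0,0],"dr":[0,0,0.9]},{"dp":[0,0,0],"dr":[0,0,0.9]},{"dp":[0,0,0],"dr":[0,0,0.9]},{"dp":[0,0,0],"dr":[0,0,0.74]},{"dp":[0,0,0],"dr":[0,0,0]}]'
python3 go.py .6645 -.1546 .12 -14.1
```

```text
time: 31.2
tool_pos: [0.4684, -0.1119, 0.0037]
tool_rot: [[0.964, 0.265, 0.002], [0.265, -0.964, -0.0], [0.002, 0.001, -1.0]]
ft_force: [0.4, -0.0, -0.0]
width: 0.403
time: 31.82
tool_pos: [0.4678, -0.1118, 0.0029]
tool_rot: [[0.964, 0.265, -0.0], [0.265, -0.964, -0.0], [-0.0, 0.0, -1.0]]
ft_force: [-0.5, -0.0, 0.9]
width: 0.129
time: 32.83
tool_pos: [0.4675, -0.1116, 0.1227]
tool_rot: [[0.97, -0.243, -0.001], [-0.243, -0.97, -0.0], [-0.001, 0.0, -1.0]]
ft_force: [-0.6, -0.5, -0.1]
width: 0.127
dr [0.002 0.004 0.002] dp after turn [ 3.358 -0.105  0.044] now [ 0.4675 -0.1116  0.1227] yaw -14.09 t 32.83 w 0.127 F [-0.6 -0.5 -0.1]
```

```bash
python3 -m jog '[{"dp":[0.5,-0.02,0],"dr":[0,0,0]},{"dp":[0.7,-0.02,0],"dr":[0,0,0]},{"dp":[0.7,-0.02,0],"dr":[0,0,0]},{"dp":[0.7,-0.02,0],"dr":[0,0,0]},{"dp":[0.5,-0.02,0],"dr":[0,0,0]},{"dp":[0.26,0,0],"dr":[0,0,0]},{"dp":[0,0,0],"dr":[0,0,0]},{"dp":[0,0,0],"dr":[0,0,0]}]'
python3 -m jog '[{"dp":[0,0,0.3],"dr":[0,0,0]},{"dp":[0,0,0.5],"dr":[0,0,0]},{"dp":[0,0,0.4],"dr":[0,0,0]},{"dp":[0,0,0.2],"dr":[0,0,0]},{"dp":[0,0,0],"dr":[0,0,0]},{"dp":[0,0,0],"dr":[0,0,0]},{"dp":[0,0,0],"dr":[0,0,0]},{"dp":[0,0,0],"dr":[0,0,0]}]'
python3 go.py .6645 -.1546 .003 -14.1
```

```text
time: 33.83
tool_pos: [0.6636, -0.1553, 0.1225]
tool_rot: [[0.97, -0.244, -0.002], [-0.244, -0.97, 0.0], [-0.002, -0.0, -1.0]]
ft_force: [-0.7, -0.2, 0.4]
width: 0.129
time: 34.83
tool_pos: [0.6651, -0.1555, 0.0396]
tool_rot: [[0.97, -0.245, 0.001], [-0.245, -0.97, -0.0], [0.001, -0.0, -1.0]]
ft_force: [0.4, -1.3, -0.2]
width: 0.128
dr [-0.    -0.009 -0.008] dp after turn [-0.014 -0.012  0.61 ] now [ 0.6651 -0.1555  0.0396] yaw -14.17 t 34.83 w 0.128 F [ 0.4 -1.3 -0.2]
```

```bash
python3 -m jog '[{"dp":[-0.01,-0.01,0.3],"dr":[0,0,0]},{"dp":[0,0,0.2],"dr":[0,0,0]},{"dp":[0,0,0.09],"dr":[0,0,0]},{"dp":[0,0,0],"dr":[0,0,0]},{"dp":[0,0,0],"dr":[0,0,0]},{"dp":[0,0,0],"dr":[0,0,0]}]'
python3 -m jog '[{"dp":[0,0,0],"dr":[0,0,0]},{"dp":[0,0,0],"dr":[0,0,0]},{"dp":[0,0,0],"dr":[0,0,0]}]' -0.57
python3 -m jog '[{"dp":[0,0,-0.3],"dr":[0,0,0]},{"dp":[0,0,-0.7],"dr":[0,0,0]},{"dp":[0,0,-0.8],"dr":[0,0,0]},{"dp":[0,0,-0.6],"dr":[0,0,0]},{"dp":[0,-0.8,0],"dr":[0,0,0]},{"dp":[0,-0.8,0],"dr":[0,0,0]},{"dp":[-0.3,-0.8,0],"dr":[0,0,0]},{"dp":[-0.4,-0.8,0],"dr":[0,0,0]}]'
python3 -m jog '[{"dp":[-0.4,-0.8,0],"dr":[0,0,0]},{"dp":[-0.4,-0.8,0],"dr":[0,0,0]},{"dp":[-0.4,-0.8,0],"dr":[0,0,0]},{"dp":[-0.3,-0.8,0],"dr":[0,0,0]},{"dp":[0,0,0],"dr":[0,0,0]},{"dp":[0,0,0],"dr":[0,0,0]}]'
python3 - <<'E'
from h import *
im=look("6");o=[]
T=[("sea_base",[.6005,-.1385,-14],0),("cedar_mast",[.6645,-.1546,-14],0),("hull",[.601,-.1395,-14.5],.014),("deckhouse",[.5956,-.1608,-14.5],.038)]
for c in("top","scene"):
    for n,q0,z in T:
        u=proj(c,[[q0[0],q0[1],z+.01]])[0];ms={}
        for k in ctrl.outline_of(c,n):
            if np.hypot(*(k["uv"]-u))<16: ms[c]=k["mask"].astype(float);break
        if ms: q,e=fit(n,ms,q0,z);print(c,n,np.round(q,4),round(e,3),int(ms[c].sum()))
    u=proj(c,[[.63,-.145,.01]])[0];x,y=u.astype(int);f="pics/_.png"
    overlay(c,im[c],T,f,(x-50,y-50,x+50,y+50),4);o.append(cv2.imread(f))
cv2.imwrite("pics/ov6.png",np.hstack(o))
E
```

```text
time: 35.58
tool_pos: [0.6643, -0.1547, 0.0033]
tool_rot: [[0.97, -0.245, 0.0], [-0.245, -0.97, -0.0], [0.0, 0.0, -1.0]]
ft_force: [0.2, 0.3, -0.3]
width: 0.126
time: 35.95
tool_pos: [0.6643, -0.1547, 0.0035]
tool_rot: [[0.97, -0.245, 0.0], [-0.245, -0.97, -0.0], [0.0, 0.0, -1.0]]
ft_force: [-0.6, 0.7, -0.5]
width: 0.214
time: 36.95
tool_pos: [0.671, 0.0432, 0.1489]
tool_rot: [[0.969, -0.245, 0.002], [-0.245, -0.969, 0.0], [0.002, -0.001, -1.0]]
ft_force: [0.8, 0.4, -0.6]
width: 0.214
time: 37.7
tool_pos: [0.6307, 0.249, 0.1485]
tool_rot: [[0.969, -0.245, 0.001], [-0.245, -0.969, -0.001], [0.002, 0.001, -1.0]]
ft_force: [0.1, 0.2, 0.4]
width: 0.215
top sea_base [  0.6005  -0.1381 -14.0854] 0.412 1148
top cedar_mast [  0.6644  -0.1553 -14.6568] 0.103 372
top hull [  0.6009  -0.141  -15.5507] 0.272 576
top deckhouse [  0.5947  -0.1613 -14.7719] 0.163 140
scene sea_base [  0.6015  -0.1407 -13.7413] 0.421 825
scene hull [ 0.6334 -0.1141 -9.1974] 0.645 908
```

View pics/ov6.png

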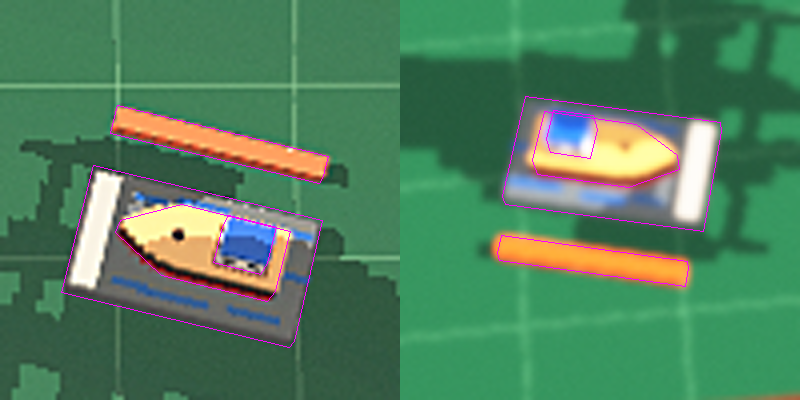

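View pics/top6.png

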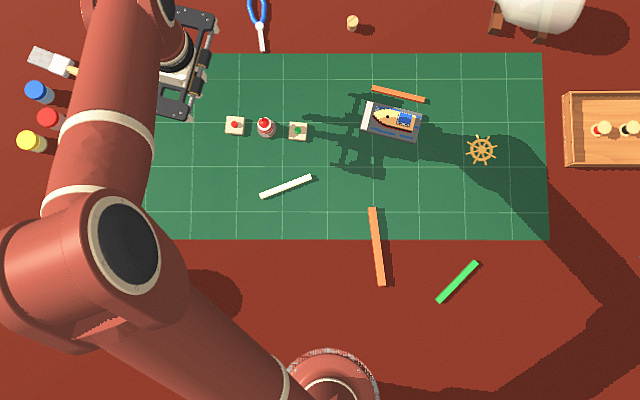

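```bash
python3 -c "
from cell import ctrl
print(ctrl.hand_in())"
```

```text
the job is handed in; nothing more can be done
None
```

I placed all four pieces in the order asked and handed the job in at about 38 s of the 112 s allowed. The robot was clear of everything at the end.

| Piece | Last check |
|---|---|
| Hull | About 1–2 mm from the middle of the base and within about 1.5° of its direction, bow towards the foam end. |
| Deckhouse | On the dark rectangle, within about 1 mm of its centre by the top camera. |
| Lighthouse | Upright, within about 1 mm of midway between the two breakwater blocks. |
| Cedar mast | Behind the base with a gap of about 25 mm, level with its middle within about 1 mm and parallel within about 1°. |

In the pictures the pale stick, brass wheel and look-alike sticks were where they started, and I saw no wrist-force reading above about 2 N.

Some checks disagreed or failed:
- **Camera disagreement:** The two cameras disagreed by 2–5 mm on some fits, with the scene camera the one that stood out. I relied on the top camera, which agreed with the arm's own position readings.
- **Failed or poor fits:** The scene camera never found the deckhouse on the hull. Its last hull fit was plainly wrong, so I ignored it. The last sea-base outlines were also poor because the hull and the arm's shadow covered part of the base, so I used the fit from the earlier, clear picture.

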